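Seal the storage tub and roll its vent wheel shut

TASK

Seal this storage tub: first press its lid down around the edge, corner by corner, until it is fully seated on the gasket all round, so that the air leaves through the open vent. Then shut the vent by rolling the knurled thumbwheel on the tub's end towards the robot with a fingertip, click by click, until its light index bar stands exactly between the two pointer nibs, and leave it there. Do not disturb the can, the roll and the carton standing nearby.

Things in the scene. Friction and masses are not known exactly. Their poses are not given: they have to be found in the camera images.
- tub: Grey plastic storage tub standing still on the bench (it does not move), outside 160 mm (its x) by 210 mm (its y) at the rim, rim top 110 mm above its underside, with a rubber gasket. Origin: centre of its underside, on the bench. Its x axis points roughly away from the robot (tub yaw within 0.35 rad), its y axis points to the end that carries the painted grey vent housing with the thumbwheel; z up.
- corner0 (a point): Press point on the TOP face of the white lid, at its near (-x) and -y corner in the tub's frame, 12 mm in from both lid edges. It starts 124 mm above the tub's underside (corner 6 mm proud of the rim); seated, 118 mm. The loose lid is 160 x 210 mm, flange 8 mm thick. 8 to 12 N straight down sinks a corner; it stays down, then stops hard on the rim.
- corner1 (a point): Press point on the TOP face of the white lid, at its near (-x) and +y corner in the tub's frame, 12 mm in from both lid edges. It starts 124 mm above the tub's underside (corner 6 mm proud of the rim); seated, 118 mm. See corner0.
- corner2 (a point): Press point on the TOP face of the white lid, at its far (+x) and +y corner in the tub's frame, 12 mm in from both lid edges. It starts 124 mm above the tub's underside (corner 6 mm proud of the rim); seated, 118 mm. See corner0.
- corner3 (a point): Press point on the TOP face of the white lid, at its far (+x) and -y corner in the tub's frame, 12 mm in from both lid edges. It starts 124 mm above the tub's underside (corner 6 mm proud of the rim); seated, 118 mm. See corner0.
- wheel_top (a point): Fixed point: the top of the vent thumbwheel (12 o'clock), where a fingertip rolls it. 145 mm from the tub's centre along the tub's +y, 130 mm above its underside. Black knurled wheel, 64 mm across, 16 mm wide, level axle along the tub's y. Grey cheeks at both sides end 11 mm below its top, each with a small light pointer nib at 12 o'clock.
- index_bar (a point): Outer face of the wheel's index bar: one plain light bar, 8 mm broad, across the black knurled edge, flush with the knurling (32 mm from the axle). It starts on the far (tub +x) side of the top. When it stands at the top, between the two pointer nibs, the vent is shut.
- vent_wheel (a joint): Angle of the thumbwheel, rad: 0 with the index bar at the pointers, negative with the bar on the far side; rolling the top towards tub -x (the robot) increases it. A click every 0.314 rad (10 mm of rim), starting 2 to 4 clicks below 0. A click takes about 1 N at the rim: a fingertip pressed on top with 3 to 6 N and dragged level drives it by friction. It can pass 0 (to 0.75) and be rolled back.
- spray_can_mid (a point): Bystander: upright metal can, 52 mm across, 150 mm tall; its middle.
- tape_roll_mid (a point): Bystander: flat-lying cardboard-coloured roll, 100 mm across, 48 mm high; its middle.
- carton_mid (a point): Bystander: small cardboard carton, 110 x 80 x 70 mm high; its middle.

How it is judged:
On the way, in this order (a step that is already met when the one before it is completed fails the run):
1. the lid is seated at all four corners, the vent still open (z of each of corner0, corner1, corner2, corner3 in the frame of tub below 0.12 m and value of joint vent_wheel below -0.2 rad), for 0.2 s.
2. the index bar stands between the pointers (value of joint vent_wheel between -0.1 and 0.1 rad), for 0.2 s.
At the end, for the whole second after the job is handed in: All four lid corners lie within 2 mm of flush on the rim (corner points less than 120 mm above the tub's underside), and the thumbwheel is at rest within 0.10 rad of the index bar's place at the pointers (all of step 2 and z of each of corner0, corner1, corner2, corner3 in the frame of tub below 0.12 m and velocity of joint vent_wheel between -0.05 and 0.05 rad/s); the robot touches nothing.
It fails at once if a bystander is moved by more than 20 mm (distance of any of spray_can_mid, tape_roll_mid, carton_mid from where it was at the start of the episode above 0.02 m).
It also fails if it takes over 61 s, if anything falls off the work surface, if the arm or the gripper's body presses on something with over 40 N, if the wrist force passes 120 N, or if a joint passes its speed limit or range.

ROBOT

A 6-joint arm with a two-finger parallel gripper is mounted at the origin on the work surface. World frame = base frame: x ahead of the robot, y to its left, z up, the work surface at z = 0. Lengths are in m, angles in rad, forces in N, time in s.
With the tool pointing down it reaches from about 0.375 to 0.975 m from the base axis. Payload 3.8 kg.
Tool frame: the origin (TCP) lies between the finger pads; the fingertips stand 22 mm ahead of it and the grasp point (between the pads) lies 3 mm ahead of it; z points along the fingers, y is the direction in which the jaws open and shut (so a half turn about z gives the same grasp; the last joint's range is limited). The gripper opens to 85 mm and grips with 20 to 120 N. Pads are 22 mm wide; open, the fingers measure 114 mm over their backs; the gripper's body (76 mm by 85 mm) begins 54 mm behind the grasp point. The pads swing forward as they close: fully open they stand 13 mm farther back than shut.
Start: joints at [-1.365, 0.264, 1.604, -0, 1.274, -0.037], TCP at [0.162, -0.655, 0.253] pointing down, gripper open.
Joint ranges: [-2.63, 2.63], [-0.94, 2.18], [0.31, 2.57], [-1.31, 4.45], [0, 2.66], [-2.55, 2.55]. Speed limits (rad/s): [2.57, 2.57, 3.14, 3.14, 3.14, 3.14].

INTERFACE

Orientations are given as a rotation vector (axis times angle).
In Python, from workcell import * gives the robot as it stands.
- The arm moves only by the tool step_arm, never from a script. Its argument "motion" is a list that holds one entry, the list of rows, each a list of 7 numbers: the finger opening in m, from 0 to 0.0854, then the shift along the world's x, y, z in m, then the turn, a rotation vector about the world's x, y, z in degrees. A call has exactly 8 rows; each row is the pose to reach, as a shift and turn from the pose measured when the call began; what a row does not reach only later rows make up. A row lasts 1/8 s, in which the tool goes at most 62.5 mm and 10.7 degrees, less where a joint would pass 70% of its speed; a pose out of reach is approached as far as the arm can. A call with a gripper value outside its range is refused whole. The fingers move at their own pace and stop on an object; "newtons" is the grip in N (left out, the last holds). Time passes only in rows, so rows that repeat a pose let the fingers close, or fill a call up. It gives the time, the measured TCP pose, the force and the opening at its end, in the units of the state.
- read_state(): the state, without advancing time (a new reading comes with each control period).
- read_camera(name): name is "scene" or "top"; returns (picture, depth): 480x640x3 uint8, blue, green, red; 480x640 float32, m along the optical axis (not along the pixel's ray), 0 where there is no reading.
- get_calibration(name): a dict with "K" (3x3 intrinsics, pixels), "world_from_camera" (4x4, takes a point from camera to world coordinates). Camera axes: x right, y down, z forward; pixel columns grow to the right and rows downward; lengths in m; the calibration is good to about 2 mm. A picture is of the moment at which its call begins. get_calibration takes no time and is no camera call.
- finish_job(): hands the job in, once; it reports no verdict.
Trained networks look in the newest picture that a camera, given by its name, has taken for a name from the list of things; names that differ only in an ending like _2 or _b are one class to them, and where a whole thing is asked for, a point or a joint stands for the part that bears it (a point fixed in the world has none). Each returns a list of dicts, best first, with "score" (0 to 1); they miss things now and then, are a little off and sometimes report something else, mostly with a low value. They report only what shows in the picture. A call takes as long as a camera call.
- spot_in(camera, thing): "xyz" ([x, y, z] in m, in the coordinates of the camera as it stood for that picture, good to about 4 mm: the middle of the surface that is visible of it).
- regions_of(camera, thing): "region" (480x640 bool, what is visible of it).
The state is a dict: "time": time; "q": joint angles; "joint_vel": joint speeds; "joint_torque": joint torques, N m; "tool_pos": TCP position; "tcp_rot": TCP orientation; "wrist_force": force on the tool from outside, world axes, zero at the start; "torque": the same for the moment, N m; "width": opening from 0.0 (shut) to 1.0 (fully open).
Only numpy, scipy, OpenCV 4.12 (cv2) and the standard library are available. Lean on these libraries where they do the work, as an engineer would, in place of code of your own. Each camera call takes 0.05 s, during which the arm holds its last target. There are 200 camera calls.

## Working session

There is one attempt and no reset: what is moved stays moved. The work goes in short steps, Python scripts to look and compute and a tool call to move; the robot and the scene stay as the last step left them, time stands still between calls to the robot, and variables do not carry over. Pictures are saved under pics/ and viewed, on a budget of 10 in all, crops included, one or two more only if the job needs it, and the job is handed in when it is done.

Besides the shell and the picture viewer there is one more tool, called after ">>>" as name(argument=value, ...), one argument or row to a line, values as JSON. step_arm: Moves the arm, as the interface text tells. Its arguments: {"type":"object","properties":{"motion":{"type":"array"},"newtons":{"type":"number"}},"required":["motion"]}

```bash
mkdir -p pics; cat > h.py <<'E'
from workcell import *
import numpy as np, cv2
def w(cam,p):
    T=np.array(get_calibration(cam)["world_from_camera"]);p=np.atleast_2d(p);return p@T[:3,:3].T+T[:3,3]
def cloud(cam,d):
    K=np.array(get_calibration(cam)["K"]);v,u=np.mgrid[:480,:640]
    P=np.stack([(u-K[0,2])/K[0,0]*d,(v-K[1,2])/K[1,1]*d,d],-1)
    return w(cam,P.reshape(-1,3)).reshape(480,640,3)
E
python3 - <<'E'
from h import *
print(read_state())
for c in("scene","top"):
    im,d=read_camera(c);cv2.imwrite(f"pics/{c}0.png",im);np.save(f"{c}0.npy",d)
    for t in["tub","corner0","corner1","corner2","corner3","wheel_top","index_bar","vent_wheel","spray_can_mid","tape_roll_mid","carton_mid"]:
        print(c,t,[(round(float(s["score"]),2),w(c,s["xyz"])[0].round(3).tolist()) for s in spot_in(c,t)[:2]])
E
```

```text
{'time': 0.0, 'q': array([-1.36490428e+00,  2.64786045e-01,  1.60537677e+00,  1.43917484e-05,
        1.27370130e+00, -3.69066858e-02]), 'joint_vel': array([ 5.42585252e-04, -9.43955771e-06, -2.59383806e-05, -1.13638630e-03,
       -1.45033887e-03, -2.31622729e-03]), 'joint_torque': array([ 1.13890944e-04, -5.15105081e+01, -3.67314577e+01,  9.06433661e-05,
        1.28935822e-02, -1.13034130e-05]), 'tool_pos': array([ 0.16214201, -0.65453253,  0.25193832]), 'tcp_rot': array([-3.11622392e+00, -3.80170425e-01,  2.79378550e-04]), 'wrist_force': array([ 0.51044938, -0.28809709,  0.35568638]), 'torque': array([ 0.06674267, -0.02175836,  0.00515301]), 'width': 0.9982569181013766}
scene tub [(0.82, [0.595, 0.024, 0.06])]
scene corner0 [(0.71, [0.533, -0.021, 0.122]), (0.15, [0.526, 0.119, 0.112])]
scene corner1 [(0.71, [0.533, -0.021, 0.122]), (0.15, [0.526, 0.119, 0.112])]
scene corner2 [(0.71, [0.533, -0.021, 0.122]), (0.15, [0.526, 0.119, 0.112])]
scene corner3 [(0.71, [0.533, -0.021, 0.122]), (0.15, [0.526, 0.119, 0.112])]
scene wheel_top [(0.86, [0.592, 0.024, 0.054])]
scene index_bar [(0.57, [0.529, 0.121, 0.117])]
scene vent_wheel [(0.67, [0.526, 0.12, 0.112])]
scene spray_can_mid [(0.55, [0.431, 0.385, 0.096])]
scene tape_roll_mid [(0.76, [0.646, 0.37, 0.032])]
scene carton_mid [(0.66, [0.47, -0.422, 0.061])]
top tub [(0.72, [0.513, 0.105, 0.06])]
top corner0 [(0.62, [0.524, -0.032, 0.124])]
top corner1 [(0.62, [0.524, -0.032, 0.124])]
top corner2 [(0.62, [0.524, -0.032, 0.124])]
top corner3 [(0.62, [0.524, -0.032, 0.124])]
top wheel_top [(0.94, [0.504, 0.107, 0.063])]
top index_bar [(0.59, [0.506, 0.114, 0.122])]
top vent_wheel [(0.71, [0.512, 0.106, 0.058]), (0.68, [0.509, 0.112, 0.126])]
top spray_can_mid [(0.95, [0.415, 0.373, 0.149]), (0.3, [0.508, 0.103, 0.058])]
top tape_roll_mid [(0.64, [0.639, 0.361, 0.046]), (0.41, [0.511, 0.105, 0.06])]
top carton_mid [(0.56, [0.454, -0.436, 0.066])]
```

```bash
python3 - <<'E'
from h import *
d=np.load("top0.npy");P=cloud("top",d);im=cv2.imread("pics/top0.png")
r=regions_of("top","corner0")[0]["region"]
m=r&(d>0)&(abs(P[...,2]-.124)<.008)
q=P[m];print(m.sum(),q.mean(0),np.percentile(q[:,2],[5,50,95]))
rect=cv2.minAreaRect((q[:,:2]*1000).astype(np.float32));print(rect,cv2.boxPoints(rect))
v,u=np.where(r);print(u.min(),u.max(),v.min(),v.max())
x0,y0=u.min()-70,v.min()-70
x0=max(x0,0);y0=max(y0,0)
cv2.imwrite("pics/top0c.png",cv2.resize(im[y0:y0+260,x0:x0+300],None,fx=2.4,fy=2.3,interpolation=cv2.INTER_CUBIC));print(x0,y0)
E
```

```text
5129 [ 0.52486238 -0.02858677  0.12435475] [0.11938698 0.12440403 0.129205  ]
((525.5216064453125, -28.723648071289062), (160.28250122070312, 209.7006072998047), 5.909183979034424) [[ 435.01166    67.31881 ]
 [ 456.60077  -141.26752 ]
 [ 616.03156  -124.766106]
 [ 594.44244    83.82022 ]]
271 358 218 285
201 148
```

View pics/top0.png

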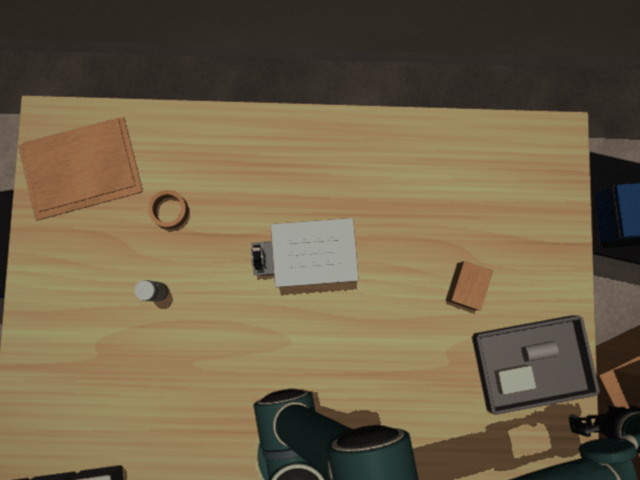

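View pics/scene0.png

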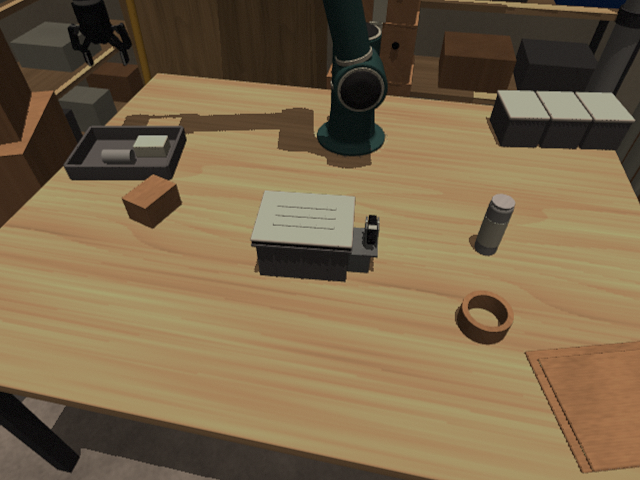

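The top view shows the tub lid at columns 272–357, rows 218–287, and the wheel on its left at about (258, 257). The can is at (150, 291), the roll at (168, 209) and the carton at (470, 285), all well clear. The scene view agrees with this. The lid fit measures 160.3 x 209.7 mm, which matches the given size, with a yaw of about 0.103 and centre (0.5255, -0.0287). I'll go above corner0.

>>> step_arm(
  motion=[
    [[0, 0.033, 0.053, 0, 0, 0, 0], [0, 0.066, 0.106, 0, 0, 0, -1], [0, 0.099, 0.159, 0, 0, 0, -2], [0, 0.132, 0.212, 0, 0, 0, -4], [0, 0.165, 0.265, 0, 0, 0, -5], [0, 0.198, 0.318, 0, 0, 0, -6], [0, 0.231, 0.371, 0, 0, 0, -7], [0, 0.264, 0.424, -0.02, 0, 0, -8]],
  ],
  newtons=60,
)

```text
time: 2.25
tool_pos: [0.4268, -0.2326, 0.2363]
tcp_rot: [3.134, 0.161, 0.007]
wrist_force: [0.8, -0.7, -0.1]
width: -0.003
```

>>> step_arm(
  motion=[
    [[0, 0.02, 0.052, -0.03, 0, 0, 0], [0, 0.041, 0.104, -0.06, 0, 0, 0], [0, 0.041, 0.104, -0.08, 0, 0, 0], [0, 0.041, 0.104, -0.086, 0, 0, 0], [0, 0.041, 0.104, -0.09, 0, 0, 0], [0, 0.041, 0.104, -0.093, 0, 0, 0], [0, 0.041, 0.104, -0.096, 0, 0, 0], [0, 0.041, 0.104, -0.097, 0, 0, 0]],
  ],
)

```text
time: 3.25
tool_pos: [0.4681, -0.1297, 0.1415]
tcp_rot: [3.134, 0.158, 0.009]
wrist_force: [-4.6, 2.9, 10.4]
width: -0.0
```

>>> step_arm(
  motion=[
    [[0, 0, 0, -0.002, 0, 0, 0], [0, 0, 0, -0.004, 0, 0, 0], [0, 0, 0, -0.005, 0, 0, 0], [0, 0, 0, -0.006, 0, 0, 0], [0, 0, 0, -0.006, 0, 0, 0], [0, 0, 0, -0.006, 0, 0, 0], [0, 0, 0, -0.006, 0, 0, 0], [0, 0, 0, -0.006, 0, 0, 0]],
  ],
)

```text
time: 4.25
tool_pos: [0.4689, -0.1307, 0.1404]
tcp_rot: [3.134, 0.155, 0.012]
wrist_force: [-9.6, 4.7, 24.1]
width: 0.001
```

>>> step_arm(
  motion=[
    [[0, 0, 0, 0.025, 0, 0, 0], [0, -0.006, 0.055, 0.025, 0, 0, 0], [0, -0.013, 0.115, 0.025, 0, 0, 0], [0, -0.02, 0.175, 0.025, 0, 0, 0], [0, -0.021, 0.188, 0.02, 0, 0, 0], [0, -0.021, 0.188, 0.008, 0, 0, 0], [0, -0.021, 0.188, 0.002, 0, 0, 0], [0, -0.021, 0.188, -0.002, 0, 0, 0]],
  ],
)

```text
time: 5.25
tool_pos: [0.4483, 0.0564, 0.1402]
tcp_rot: [3.136, 0.15, 0.01]
wrist_force: [-14.7, 2.3, 36.3]
width: -0.003
```

>>> step_arm(
  motion=[
    [[0, 0, 0, -0.002, 0, 0, 0], [0, 0, 0, -0.004, 0, 0, 0], [0, 0, 0, -0.006, 0, 0, 0], [0, 0, 0, -0.007, 0, 0, 0], [0, 0, 0, -0.007, 0, 0, 0], [0, 0, 0, -0.007, 0, 0, 0], [0, 0, 0, -0.007, 0, 0, 0], [0, 0, 0, -0.007, 0, 0, 0]],
  ],
)

```text
time: 6.25
tool_pos: [0.4485, 0.0563, 0.14]
tcp_rot: [-3.137, -0.144, -0.007]
wrist_force: [-24.7, 6.1, 51.5]
width: 0.003
```

>>> step_arm(
  motion=[
    [[0, 0, 0, 0.03, 0, 0, 0], [0, 0.02, 0.002, 0.03, 0, 0, 0], [0, 0.075, 0.008, 0.03, 0, 0, 0], [0, 0.13, 0.014, 0.028, 0, 0, 0], [0, 0.135, 0.014, 0.018, 0, 0, 0], [0, 0.135, 0.014, 0.006, 0, 0, 0], [0, 0.135, 0.014, 0.001, 0, 0, 0], [0, 0.135, 0.014, -0.004, 0, 0, 0]],
  ],
)

```text
time: 7.25
tool_pos: [0.5839, 0.0688, 0.1401]
tcp_rot: [3.138, 0.143, 0.011]
wrist_force: [-12.7, -4.3, 40.6]
width: -0.003
```

>>> step_arm(
  motion=[
    [[0, 0, 0, -0.001, 0, 0, 0], [0, 0, 0, -0.002, 0, 0, 0], [0, 0, 0, -0.003, 0, 0, 0], [0, 0, 0, -0.003, 0, 0, 0], [0, 0, 0, -0.003, 0, 0, 0], [0, 0, 0, -0.003, 0, 0, 0], [0, 0, 0, -0.003, 0, 0, 0], [0, 0, 0, -0.003, 0, 0, 0]],
  ],
)

```text
time: 8.25
tool_pos: [0.5835, 0.068, 0.1403]
tcp_rot: [3.137, 0.143, 0.013]
wrist_force: [-5.7, -0.8, 18.7]
width: -0.002
```

Next is corner3 at (0.6027, -0.1142).

>>> step_arm(
  motion=[
    [[0, 0, 0, 0.03, 0, 0, 0], [0, 0.006, -0.054, 0.03, 0, 0, 0], [0, 0.012, -0.114, 0.03, 0, 0, 0], [0, 0.019, -0.174, 0.028, 0, 0, 0], [0, 0.019, -0.182, 0.018, 0, 0, 0], [0, 0.019, -0.182, 0.006, 0, 0, 0], [0, 0.019, -0.182, 0.001, 0, 0, 0], [0, 0.019, -0.182, -0.004, 0, 0, 0]],
  ],
)

```text
time: 9.25
tool_pos: [0.6018, -0.1137, 0.1399]
tcp_rot: [3.135, 0.147, 0.01]
wrist_force: [-16.6, -3.1, 40.8]
width: -0.002
```

>>> step_arm(
  motion=[
    [[0, 0, 0, -0.001, 0, 0, 0], [0, 0, 0, -0.002, 0, 0, 0], [0, 0, 0, -0.004, 0, 0, 0], [0, 0, 0, -0.004, 0, 0, 0], [0, 0, 0, -0.004, 0, 0, 0], [0, 0, 0, -0.004, 0, 0, 0], [0, 0, 0, 0.03, 0, 0, 0], [0, 0, 0, 0.06, 0, 0, 0]],
  ],
)

```text
time: 10.25
tool_pos: [0.6007, -0.1114, 0.1993]
tcp_rot: [3.136, 0.15, 0.006]
wrist_force: [0.6, -0.5, 0.2]
width: 0.003
```

```bash
python3 - <<'E'
from h import *
for c in("top","scene"):
    im,d=read_camera(c);P=cloud(c,d)
    X=np.array([.0676,.0070]);Y=np.array([-.0096,.0925]);C=np.array([.5255,-.0287])
    for n,(a,b) in enumerate([(-1,-1),(-1,1),(1,1),(1,-1)]):
        p=C+.9*a*X+.9*b*Y; m=(np.hypot(P[...,0]-p[0],P[...,1]-p[1])<.014)&(abs(P[...,2]-.12)<.012)
        print(c,n,m.sum(),np.median(P[m][:,2]) if m.any() else None)
    for t in["index_bar","vent_wheel"]:
        for s in spot_in(c,t)[:2]: print(t,s["score"],w(c,s["xyz"])[0].round(4))
    x0,y0={"top":(235,230),"scene":(340,195)}[c]
    cv2.imwrite(f"pics/{c}w.png",cv2.resize(im[y0:y0+60,x0:x0+60],None,fx=10,fy=10,interpolation=cv2.INTER_CUBIC))
a=cv2.imread("pics/topw.png");b=cv2.imread("pics/scenew.png");cv2.imwrite("pics/w1.png",cv2.resize(np.hstack([a,b]),(800,400)))
E
```

```text
top 0 0 None
top 1 98 0.1186147664374988
top 2 95 0.11798943054999977
top 3 60 0.11863771050439198
index_bar 0.52 [0.507  0.1137 0.122 ]
vent_wheel 0.52 [0.5072 0.1116 0.1231]
scene 0 27 0.11636451686775418
scene 1 79 0.11616126435924501
scene 2 105 0.1166221647478003
scene 3 102 0.11619931234296804
index_bar 0.6 [0.5282 0.1193 0.1184]
vent_wheel 0.75 [0.5309 0.1229 0.1119]
vent_wheel 0.62 [0.5968 0.0299 0.0618]
```

View pics/w1.png

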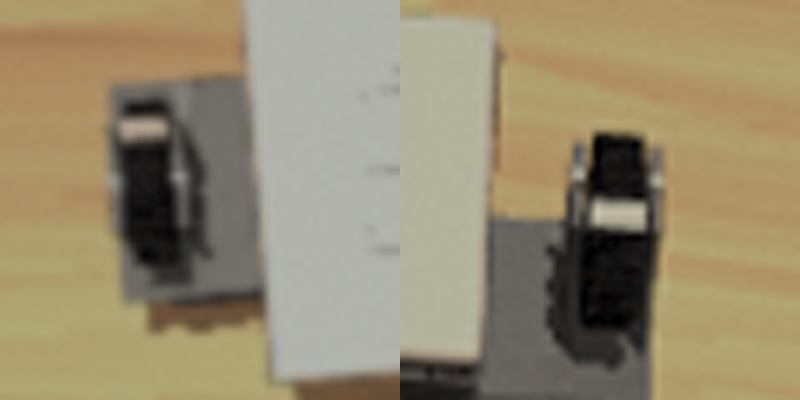

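The four corners read 116–119 mm, so the lid is seated. The crop shows the light bar on the far side at (144, 127), with the nibs at (118, 182) and (180, 182). I'll work out the angle from the bar's bright pixels.

```bash
cat > bar.py <<'E'
from h import *
from scipy.optimize import minimize_scalar
C=np.array([.5255,-.0287]);x=np.array([.9947,.1029,0]);y=np.array([-.1029,.9947,0])
ax=np.array([*C,0])+.145*y+np.array([0,0,.098])
def proj(c,p):
    K=np.array(get_calibration(c)["K"]);T=np.linalg.inv(get_calibration(c)["world_from_camera"]);q=K@(T[:3,:3]@p+T[:3,3]);return q[:2]/q[2]
def bar(tag):
  for c in("top","scene"):
    im,d=read_camera(c);cv2.imwrite(f"pics/{c}{tag}.png",im)
    pts=np.array([proj(c,ax+r*(np.sin(t)*x+[0,0,np.cos(t)])+o*y) for t in np.linspace(-1.4,1.4,29) for r in(32e-3,) for o in(-.005,.005)])
    m=np.zeros(im.shape[:2],np.uint8);cv2.fillConvexPoly(m,cv2.convexHull(pts.round().astype(np.int32)),1)
    g=im.min(2).astype(float);b=(m>0)&(g>90)
    v,u=np.where(b)
    if not len(u): print(c,"no bar");continue
    o=np.array([np.average(u,weights=g[b]),np.average(v,weights=g[b])])
    f=lambda t:np.linalg.norm(proj(c,ax+.032*(np.sin(-t)*x+[0,0,np.cos(t)]))-o)
    s=min((minimize_scalar(f,bounds=(lo,lo+.7),method="bounded") for lo in np.arange(-1.4,1.4,.35)),key=lambda s:s.fun)
    print(c,"n",len(u),"px",o.round(1),"angle",round(s.x,3),"res px",round(s.fun,2),"zero px",proj(c,ax+[0,0,.032]).round(1))
E
python3 -c "
from bar import *
bar('b1');print(read_state()['tool_pos'],ax)"
```

```text
top n 15 px [256.  248.9] angle -0.604 res px 0.1 zero px [256.2 255.9]
scene n 26 px [370.3 225. ] angle -0.501 res px 0.1 zero px [370.6 218.7]
[ 0.60055991 -0.11293831  0.19767099] [0.5105795 0.1155315 0.098    ]
```

>>> step_arm(
  motion=[
    [[0, -0.018, 0.05, 0, 0, 0, 0], [0, -0.036, 0.1, 0, 0, 0, 0], [0, -0.054, 0.15, 0, 0, 0, 0], [0, -0.072, 0.2, 0, 0, 0, 0], [0, -0.082, 0.229, -0.01, 0, 0, 0], [0, -0.082, 0.229, -0.03, 0, 0, 0], [0, -0.082, 0.229, -0.04, 0, 0, 0], [0, -0.082, 0.229, -0.042, 0, 0, 0]],
  ],
)

```text
time: 11.65
tool_pos: [0.5176, 0.1156, 0.1542]
tcp_rot: [3.135, 0.147, -0.0]
wrist_force: [0.2, -0.5, 0.6]
width: -0.002
```

Now I'll touch down gently.

>>> step_arm(
  motion=[
    [[0, 0, 0, -0.001, 0, 0, 0], [0, 0, 0, -0.002, 0, 0, 0], [0, 0, 0, -0.0025, 0, 0, 0], [0, 0, 0, -0.003, 0, 0, 0], [0, 0, 0, -0.003, 0, 0, 0], [0, 0, 0, -0.003, 0, 0, 0], [0, 0, 0, -0.003, 0, 0, 0], [0, 0, 0, -0.003, 0, 0, 0]],
  ],
)

```text
time: 12.65
tool_pos: [0.518, 0.1156, 0.1515]
tcp_rot: [3.135, 0.147, 0.001]
wrist_force: [0.0, -1.3, 3.4]
width: -0.005
```

>>> step_arm(
  motion=[
    [[0, 0, 0, -0.0008, 0, 0, 0], [0, -0.002, 0, -0.0008, 0, 0, 0], [0, -0.004, 0, -0.0008, 0, 0, 0], [0, -0.006, -0.001, -0.0008, 0, 0, 0], [0, -0.008, -0.001, -0.0008, 0, 0, 0], [0, -0.01, -0.001, -0.0008, 0, 0, 0], [0, -0.011, -0.001, -0.0008, 0, 0, 0], [0, -0.011, -0.001, -0.0008, 0, 0, 0]],
  ],
)

```text
time: 13.65
tool_pos: [0.5076, 0.1146, 0.1517]
tcp_rot: [3.135, 0.147, 0.004]
wrist_force: [-0.3, -1.9, 6.1]
width: -0.002
```

```bash
python3 -c "
from bar import *
bar('b2')"
```

```text
top no bar
scene n 6 px [372.  223.5] angle -0.388 res px 1.6 zero px [370.6 218.7]
```

>>> step_arm(
  motion=[
    [[0, 0, 0, 0.01, 0, 0, 0], [0, 0, 0, 0.04, 0, 0, 0], [0, -0.04, 0, 0.06, 0, 0, 0], [0, -0.08, 0, 0.06, 0, 0, 0], [0, -0.08, -0.06, 0.06, 0, 0, 0], [0, -0.08, -0.12, 0.06, 0, 0, 0], [0, -0.08, -0.12, 0.06, 0, 0, 0], [0, -0.08, -0.12, 0.06, 0, 0, 0]],
  ],
)

```text
time: 14.75
tool_pos: [0.4273, -0.0052, 0.2115]
tcp_rot: [3.136, 0.145, 0.003]
wrist_force: [-0.3, 0.5, -0.4]
width: 0.006
```

```bash
python3 -c "
from bar import *
bar('b3')
a=cv2.imread('pics/topb3.png')[230:290,235:295];b=cv2.imread('pics/sceneb3.png')[195:255,340:400]
cv2.imwrite('pics/w3.png',cv2.resize(np.hstack([a,b]),(800,400),interpolation=cv2.INTER_CUBIC))"
```

```text
top n 18 px [256.5 252. ] angle -0.316 res px 0.52 zero px [256.2 255.9]
scene n 22 px [370.4 221.6] angle -0.254 res px 0.13 zero px [370.6 218.7]
```

View pics/w3.png

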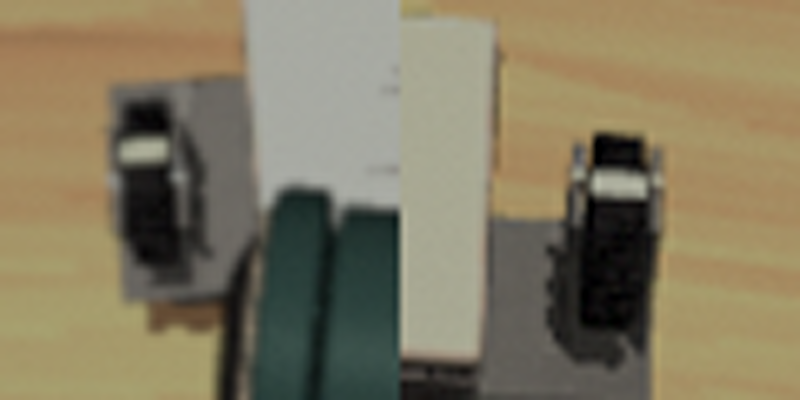

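The bar, at (143, 152) in the left crop, has moved exactly one click and one remains. I'll repeat the same stroke.

>>> step_arm(
  motion=[
    [[0, 0.023, 0.04, 0, 0, 0, 0], [0, 0.06, 0.09, 0, 0, 0, 0], [0, 0.091, 0.121, -0.01, 0, 0, 0], [0, 0.091, 0.121, -0.04, 0, 0, 0], [0, 0.091, 0.121, -0.054, 0, 0, 0], [0, 0.091, 0.121, -0.057, 0, 0, 0], [0, 0.091, 0.121, -0.059, 0, 0, 0], [0, 0.091, 0.121, -0.06, 0, 0, 0]],
  ],
)

```text
time: 15.85
tool_pos: [0.5191, 0.1165, 0.1526]
tcp_rot: [3.136, 0.148, 0.006]
wrist_force: [0.2, -0.6, -0.6]
width: -0.001
```

>>> step_arm(
  motion=[
    [[0, 0, 0, -0.001, 0, 0, 0], [0, 0, 0, -0.002, 0, 0, 0], [0, -0.002, 0, -0.002, 0, 0, 0], [0, -0.004, 0, -0.002, 0, 0, 0], [0, -0.006, -0.001, -0.002, 0, 0, 0], [0, -0.008, -0.001, -0.002, 0, 0, 0], [0, -0.01, -0.001, -0.002, 0, 0, 0], [0, -0.011, -0.001, -0.002, 0, 0, 0]],
  ],
)

```text
time: 16.85
tool_pos: [0.509, 0.1154, 0.152]
tcp_rot: [3.136, 0.148, 0.01]
wrist_force: [0.6, -2.3, 6.6]
width: 0.004
```

>>> step_arm(
  motion=[
    [[0, 0, 0, 0.01, 0, 0, 0], [0, 0, 0, 0.04, 0, 0, 0], [0, -0.04, 0, 0.06, 0, 0, 0], [0, -0.08, 0, 0.06, 0, 0, 0], [0, -0.08, -0.06, 0.06, 0, 0, 0], [0, -0.08, -0.12, 0.06, 0, 0, 0], [0, -0.08, -0.12, 0.06, 0, 0, 0], [0, -0.08, -0.12, 0.06, 0, 0, 0]],
  ],
)

```text
time: 17.85
tool_pos: [0.4286, -0.0045, 0.2119]
tcp_rot: [3.137, 0.146, 0.009]
wrist_force: [0.9, 0.3, 0.5]
width: -0.003
```

```bash
python3 -c "
from bar import *
bar('b4')
a=cv2.imread('pics/topb4.png')[230:290,235:295];b=cv2.imread('pics/sceneb4.png')[195:255,340:400]
cv2.imwrite('pics/w4.png',cv2.resize(np.hstack([a,b]),(800,400),interpolation=cv2.INTER_CUBIC))"
```

```text
top n 21 px [256.5 255.9] angle 0.002 res px 0.32 zero px [256.2 255.9]
scene n 22 px [370.2 218.4] angle 0.032 res px 0.42 zero px [370.6 218.7]
```

View pics/w4.png

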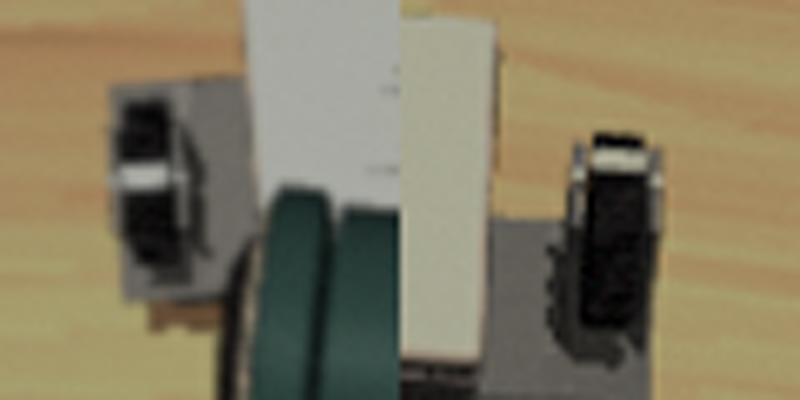

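The bar at (145, 177) in the left crop stands between the nibs, and both cameras put the angle near 0. I'll check the lid once more and hand in.

```bash
python3 - <<'E'
from h import *
im,d=read_camera("scene");P=cloud("scene",d);z=[]
X=np.array([.0676,.0070]);Y=np.array([-.0096,.0925]);C=np.array([.5255,-.0287])
for a,b in[(-1,-1),(-1,1),(1,1),(1,-1)]:
    p=C+.9*a*X+.9*b*Y;m=(np.hypot(P[...,0]-p[0],P[...,1]-p[1])<.014)&(abs(P[...,2]-.12)<.012);z.append((int(m.sum()),round(float(np.median(P[m][:,2])),4) if m.any() else None))
print(z)
if all(n==0 or h<.12 for n,h in z): print(finish_job())
E
```

```text
[(74, 0.1165), (80, 0.1166), (103, 0.1167), (100, 0.1164)]
the job is handed in; nothing more can be done
None
```

I pressed the lid down at all four corners, then rolled the vent wheel two clicks towards the robot and handed the job in at about 18 s of the 61 s allowed.

- **Lid:** each press came to a hard stop with the fingertips about 118 mm above the bench. After the wheel was set, the scene camera put all four corners at 116–117 mm, under the 120 mm limit.
- **Vent wheel:** it started two clicks below zero, at about -0.63 rad, and was still open when the lid was seated. The final angle reads 0.00 rad from the top camera and 0.03 rad from the scene camera, both within 0.10 rad. The last picture shows the bar between the nibs.
- **Arm:** the gripper is clear and touching nothing. The highest wrist force I read was about 57 N, against the limit of 120 N.
- **Bystanders:** the arm stayed well away from the can, the roll and the carton, but I did not measure their positions again at the end.

While the wheel was still off zero, the two cameras' angle readings disagreed by up to 0.10 rad. That left no doubt about which click it was on, because a click is 0.314 rad.

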